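Load the last fork and clamp the wash basket shut

ROBOT

A 6-joint arm with a two-finger parallel gripper is mounted at the origin on a cart in front of the work surface, level with it; the furniture and walls round the work are solid. World frame = base frame: x ahead of the robot, y to its left, z up, the work surface at z = 0. Lengths are in m, angles in rad, forces in N, time in s.
With the tool pointing down it reaches from about 0.15 to 0.775 m from the base axis. Payload 6.1 kg.
Tool frame: the origin (TCP) lies on the centre line of the jaws, within the pads' length; the fingertips stand 11 mm ahead of it and the grasp point (between the pads) lies 8 mm behind it; z points along the fingers, x is the direction in which the jaws open and shut, and the axes are right-handed (so a half turn about z gives the same grasp; the last joint's range is limited). The gripper opens to 85 mm and grips with 20 to 120 N. Pads are 22 mm wide; open, the fingers measure 114 mm over their backs; the gripper's body (76 mm by 85 mm) begins 54 mm behind the grasp point. The pads swing forward as they close: fully open they stand 13 mm farther back than shut.
Start: joints at [-1.179, 0.126, -0.04, 1.405, 0, 1.571], TCP at [0.2, -0.485, 0.242] pointing down, gripper open.
Joint ranges: [-2.72, 2.72], [-0.95, 1.95], [-1.27, 1.35], [-1.78, 2.02], [-1.46, 1.47], [-3.14, 3.14]. Speed limits (rad/s): [2.39, 2.39, 3.01, 3.14, 3.14, 3.14].

INTERFACE

Orientations are given as a 3x3 rotation matrix whose columns are the frame's x, y, z axes.
In Python, from station import robot gives the robot as it stands.
- The arm moves only by the tool drive_tool, never from a script. Its argument "commands" is a list that holds one entry, the list of rows, each a list of 7 numbers: the turn, a rotation vector about the tool's x, y, z each as a share of 180 degrees, from -1 to 1, then the shift along the tool's x, y, z each as a share of 80 mm, from -1 to 1, then the opening, from 0 (shut) to 1 (fully open). A call has 1 to 12 rows; each row is the pose to reach, as a shift and turn from the pose commanded when the call began, along the tool's axes at that moment, turning the shorter way round; what a row does not reach only later rows make up. A row lasts 1/8 s, in which the tool goes at most 62.5 mm and 10.7 degrees, less where a joint would pass 70% of its speed; a pose out of reach is approached as far as the arm can. A call with a number of a shift or a turn outside -1 to 1 is refused whole. A call with a gripper value outside its range is refused whole. The fingers move at their own pace and stop on an object; "grip_force" is the grip in N (left out, the last holds). Time passes only in rows, so rows that repeat a pose let the fingers close. It gives the time, the measured TCP pose, the force and the opening at its end, in the units of the state.
- robot.state(): the state, without advancing time (a new reading comes with each control period).
- robot.camera(name): name is "scene" or "top" or "wrist"; returns a dict with "frame" (384x512x3 uint8, blue, green, red), "z_map" (384x512 float32, m along the optical axis (not along the pixel's ray), 0 where there is no reading), "fovy" (degrees; the focal length in pixels is half the picture's height over the tangent of half this angle, whatever the lens; pixels are square), "cx", "cy" (the principal point, pixels), "rvec" (rotation vector, rad) and "tvec" (3), from world to camera coordinates, as OpenCV has them. Camera axes: x right, y down, z forward; pixel columns grow to the right and rows downward; lengths in m; the calibration is good to about 2 mm. A picture is of the moment at which its call begins.
- robot.close_job(): hands the job in, once; it reports no verdict.
Trained networks look in a picture, given as the dict that the camera call returned (one of the last four; its "shot" number tells which), for a name from the list of things; names that differ only in an ending like _2 or _b are one class to them, and where a whole thing is asked for, a point or a joint stands for the part that bears it (a point fixed in the world has none). Each returns a list of dicts, best first, with "p" (0 to 1); they miss things now and then, are a little off and sometimes report something else, mostly with a low value. They report only what shows in the picture. A call takes as long as a camera call.
- robot.search_frame(picture, thing): "bbox" ([left, top, width, height] in pixels, round what is visible of it).
- robot.trace(picture, thing): "region" (384x512 bool, what is visible of it) and "bbox" ([left, top, width, height] in pixels, round what is visible of it).
- robot.landmark_of(picture, thing): "at" ([column, row] in pixels: a listed point, or the origin of a listed thing).
The state is a dict: "clock": time; "joints": joint angles; "joint_vel": joint speeds; "joint_efforts": joint torques, N m; "tcp_pos": TCP position; "tool_rot": TCP orientation; "wrist_force": force on the tool from outside, world axes, zero at the start; "torque": the same for the moment, N m; "finger_gap": finger opening in m.
Only numpy, scipy, OpenCV 4.12 (cv2) and the standard library are available. Lean on these libraries where they do the work, as an engineer would, in place of code of your own. Each camera call takes 0.05 s, during which the arm holds its last target. There are 200 camera calls.

TASK

Get the wire cutlery basket ready for the wash. Lay the loose fork flat in the empty front row of the basket, next to the two forks already there and with its tines pointing the same way as theirs; then tip the lid down onto the basket and swing the latch lever at its front up and over the lid's tongue until it snaps down fully home and holds the lid clamped. Leave the two loaded forks lying in their rows, and do not disturb the teaspoon, the mug and the glasses around it.

Things in the scene. Friction and masses are not known exactly. Their poses are not given: they have to be found in the camera images.
- basket: Low stainless wire basket, held fast on the drainboard, 130 mm deep (its x) by 240 wide (y), rim z 50, walls 4 thick, wire floor z 9. Origin: centre of underside; x points from its front (latch side, nearest the robot) to its back (hinge side), z up. Two forks lie in the rows at x +15 and +46, tines to +y. Springy rubber buffers on the front rim at y -85 and +85, tops z 60.
- free_row (a point): Middle of the empty front row, on the basket floor (basket frame: x -27, y 0, z 9 mm); axes as the basket's. The fork's middle belongs here; row is free from x -62 to about 0 mm.
- fork: The loose steel table fork on the drainboard, 198 mm long, 27 wide at the tines, 13 high, 40 g. Origin: middle of its length, underside; x points along it to the tines, z up. The handle arches up at the middle: there it is 8.5 mm wide, 3 thick, its top 12.5 mm up, free underneath; grasp it across here.
- fork_tines (a point): Tip of the tines of the loose fork, 95 mm along x from its origin.
- fork_a: Identical fork already lying in the basket's middle row, tines towards the basket's +y; x points to its tines.
- fork_b: Identical fork already lying in the basket's back row, tines towards the basket's +y; x points to its tines.
- lid (a joint): Lid angle, rad: 0 clamped level, about 0.03 lying on the buffers, 1.57 upright, 1.95 leaning back. Flat wire panel, 130 mm from the hinge (basket's back rim) to its free edge, 236 wide, 6 thick at its rods. Friction holds it at any angle: push it down all the way (1.5 N at the edge).
- lid_edge (a point): Middle of the lid's free edge; moves with the lid (when closed x to the hinge, z up). A 36 mm wide latch tongue sits here: raised bead 5 mm beyond the edge, crest 8 mm above the lid's plane, then a ramp bent down, ending 19 mm beyond the edge.
- lid_hinge (a point): Middle of the lid's hinge axis (axis along the basket's y), basket frame x +65, z 59 mm.
- lever (a joint): Latch lever angle, rad: 0 home, leaning 0.4 inwards over the lid; 0.4 upright; 1.6 far out and down. Stays where left. 54 mm wide wire bail; its bar (6 mm thick, 45 from the pivot) rides up the tongue's ramp, over the bead at about 0.4 and snaps onto the seat behind, drawing the lid down; up to 10 N at the end. Thumb plate beyond the bar, 36 wide, 3 thick, to 71 mm from the pivot.
- lever_end (a point): End of the lever's thumb plate, 70 mm from the pivot.
- lever_hinge (a point): Middle of the lever's pivot axis (along the basket's y), in front of the basket's front wall: basket frame x -72, z 24 mm.
- spoon: Loose teaspoon, 140 mm long, 30 wide, lying between fork and basket; not part of the job. Origin under its middle, x along it.
- tall_glass: Clear tumbler, 70 mm across, 120 mm high, standing to the right; not part of the job. Origin: centre of its base.
- mug: White mug with handle, 92 x 127 mm, 107 mm high, standing to the left; not part of the job. Origin: centre of its base.

How it is judged:
On the way, in this order (a step that is already met when the one before it is completed fails the run):
1. the fork lies flat in the front row, tines the same way as the others, let go (x of fork in the frame of basket between -0.053 and -0.006 m and y of fork in the frame of basket between -0.03 and 0.03 m and z of fork in the frame of basket between 0 and 0.022 m and angle between the x axis of fork and the y axis of basket, either way round below 0.25 rad and angle between the z axis of fork and the z axis of basket, either way round below 0.25 rad and y of fork_tines in the frame of basket above 0.05 m and contact force between the fingers and fork below 0.05 N and linear speed of fork below 0.03 m/s), for 0.2 s.
2. the lid is down on the basket's buffers (value of joint lid below 0.06 rad), for 0.1 s.
3. the lever has been swung over the tongue's bead onto its seat (value of joint lever below 0.2 rad and value of joint lid below 0.025 rad), for 0.1 s.
At the end, for the whole second after the job is handed in: Fork flat in the front row (middle 6-53 mm ahead of and within 30 mm of the basket's centre, within 0.25 rad of its y axis, tines to +y); fork_a and fork_b flat in their rows within 25 mm; lid joint under 0.025, lever joint under 0.2; at rest (all of step 3 and x of fork in the frame of basket between -0.053 and -0.006 m and y of fork in the frame of basket between -0.03 and 0.03 m and z of fork in the frame of basket between 0 and 0.022 m and angle between the x axis of each of fork, fork_a, fork_b and the y axis of basket, either way round below 0.25 rad and angle between the z axis of fork and the z axis of basket, either way round below 0.25 rad and y of fork_tines in the frame of basket above 0.05 m and x of fork_a in the frame of basket between -0.01 and 0.04 m and z of fork_a in the frame of basket between 0 and 0.022 m and x of fork_b in the frame of basket between 0.02 and 0.06 m and z of fork_b in the frame of basket between 0 and 0.022 m and value of joint lid above -0.03 rad and linear speed of fork below 0.02 m/s); the robot touches nothing.
It fails at once if the teaspoon, the tall glass or the mug is moved by more than 25 mm (distance of any of spoon, tall_glass, mug from where it was at the start of the episode above 0.025 m).
It fails at once if the lever is pushed home, past the bead, while the lid is still up (value of joint lever below 0.3 rad and value of joint lid above 0.1 rad).
It also fails if it takes over 54 s, if anything falls off the work surface, if the arm or the gripper's body presses on something with over 40 N, if the wrist force passes 120 N, or if a joint passes its speed limit or range.

## Working session

There is one attempt and no reset: what is moved stays moved. The work goes in short steps, Python scripts to look and compute and a tool call to move; the robot and the scene stay as the last step left them, time stands still between calls to the robot, and variables do not carry over. Pictures are saved under pics/ and viewed, about 8 in all and at most 12, crops included, and the job is handed in when it is done.

Besides the shell and the picture viewer there is one more tool, called after "Call:" by a JSON object that holds its "api" and its "payload", one argument or row to a line. drive_tool: Moves the arm, as the interface text tells. Shift numbers are shares of 80 mm and turn numbers shares of 180 degrees, none past 1 either way. Its arguments: {"type":"object","properties":{"commands":{"type":"array"},"grip_force":{"type":"number"}},"required":["commands"]}

```bash
mkdir -p pics
cat > h.py <<'E'
import numpy as np, cv2
from station import robot
def cam(n):
    c=robot.camera(n); c['R']=cv2.Rodrigues(np.array(c['rvec'],float))[0]; c['t']=np.array(c['tvec'],float).ravel()
    c['f']=192/np.tan(np.radians(c['fovy'])/2); return c
def ray(c,u,v):
    d=c['R'].T@np.array([(u-c['cx'])/c['f'],(v-c['cy'])/c['f'],1]); return -c['R'].T@c['t'],d
def atz(c,u,v,z):
    o,d=ray(c,u,v); return o+d*(z-o[2])/d[2]
def dep(c,u,v):
    o,d=ray(c,u,v); return o+d*float(c['z_map'][int(round(v)),int(round(u))])
def proj(c,p):
    q=c['R']@np.array(p)+c['t']; return c['f']*q[:2]/q[2]+[c['cx'],c['cy']]
E
cat > a.py <<'E'
from h import *
np.set_printoptions(precision=4,suppress=True)
s=robot.state();print(s['clock'],s['tool_rot'],s['finger_gap'])
ims=[]
for n in ['scene','top']:
    c=cam(n);ims.append(c['frame']);cv2.imwrite(f'pics/{n}0.png',c['frame'])
    print(n,'campos',-c['R'].T@c['t'],c['fovy'])
    for th in ['fork','fork_tines','basket','free_row','lid_edge','lid_hinge','lever_end','lever_hinge','spoon','tall_glass','mug']:
        for r in robot.landmark_of(c,th)[:3]:
            u,v=r['at']; 
            ok=0<=u<511.4 and 0<=v<383.4
            print(th,round(r['p'],2),np.round([u,v],1),dep(c,u,v) if ok else '', 'z0',atz(c,u,v,0.0))
cv2.imwrite('pics/both.png',cv2.resize(np.vstack(ims),(512,768))[:,:])
E
python3 a.py
```

```text
0.0 [[ 0.3818 -0.9242 -0.0006]
 [-0.9242 -0.3818  0.0015]
 [-0.0016 -0.     -1.    ]] 0.08511689015123172
scene campos [ 0.9484 -0.8065  1.0511] 52.736146692125764
fork 0.53 [285.9 184.6] [0.6264 0.0469 0.1192] z0 [0.5852 0.1561 0.    ]
fork 0.5 [199.7 240.8] [ 0.4336 -0.213   0.0082] z0 [ 0.4295 -0.2083  0.    ]
fork_tines 0.64 [204.  267.5] [ 0.4988 -0.2928  0.0051] z0 [ 0.4966 -0.2903  0.    ]
basket 0.86 [271.9 181.3] [ 0.53    0.1496 -0.0004] z0 [0.5301 0.1493 0.    ]
basket 0.53 [264.  177.3] [ 0.4919  0.1594 -0.0038] z0 [0.4935 0.1559 0.    ]
basket 0.42 [302.6 144.8] [0.5625 0.3822 0.0163] z0 [0.5564 0.401  0.    ]
free_row 0.92 [267.3 176.4] [0.5072 0.1566 0.01  ] z0 [0.5029 0.1659 0.    ]
free_row 0.35 [304.9 142.4] [0.5685 0.391  0.0247] z0 [0.5594 0.4198 0.    ]
lid_edge 0.62 [295.3 145.7] [0.6139 0.1462 0.2089] z0 [0.531  0.3825 0.    ]
lid_hinge 0.7 [290.9 170.3] [0.6169 0.1121 0.1255] z0 [0.572  0.2367 0.    ]
lever_end 0.58 [242.4 160.9] [ 0.3735  0.2053 -0.0021] z0 [0.3746 0.2033 0.    ]
lever_end 0.24 [287. 180.] [0.6302 0.0446 0.1448] z0 [0.5793 0.1806 0.    ]
leve
[... 1250 characters left out ...]
e 0.97 [221.8 170.7] [0.6011 0.1656 0.0316] z0 [0.6087 0.1693 0.    ]
lever_end 0.74 [382.6 179.2] [ 0.5544 -0.2889  0.0891] z0 [ 0.5733 -0.3136  0.    ]
lever_end 0.63 [234.9 225.8] [0.4335 0.124  0.0681] z0 [0.4405 0.1297 0.    ]
lever_end 0.29 [226.3 180. ] [0.578  0.1548 0.0069] z0 [0.5795 0.1556 0.    ]
lever_hinge 0.69 [231.4 213.7] [0.4717 0.1366 0.0379] z0 [0.4767 0.1401 0.    ]
spoon 0.61 [294.6 225.1] [ 0.4386 -0.0458  0.0119] z0 [ 0.4398 -0.0465  0.    ]
spoon 0.46 [227.5 192. ] [0.5406 0.1508 0.0106] z0 [0.5426 0.1519 0.    ]
tall_glass 0.83 [379.6 178.1] [ 0.559  -0.2825  0.0828] z0 [ 0.5768 -0.3049  0.    ]
mug 0.92 [143.6 188.6] [0.5572 0.4057 0.002 ] z0 [0.5576 0.4063 0.    ]
```

Run:
```python
import cv2
a=cv2.imread('pics/top0.png')[120:270,110:420]; cv2.imwrite('pics/v1.png',cv2.resize(a,None,fx=2.58,fy=2.58,interpolation=cv2.INTER_CUBIC))
a=cv2.imread('pics/scene0.png')[90:310,150:400]; cv2.imwrite('pics/v2.png',cv2.resize(a,None,fx=2.7,fy=2.7,interpolation=cv2.INTER_CUBIC))
```

```text
(no output)
```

View pics/v1.png

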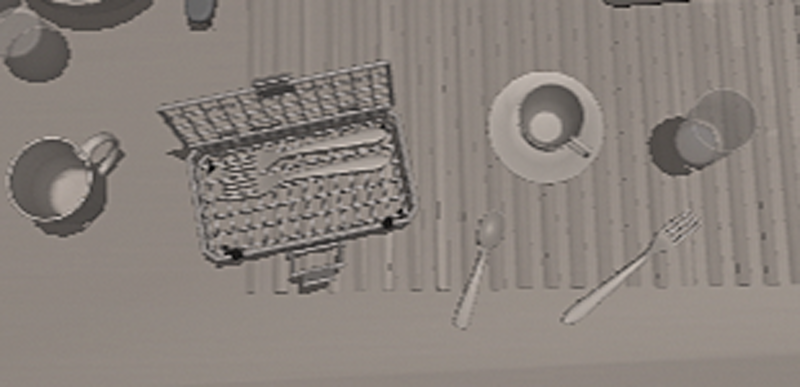

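View pics/v2.png

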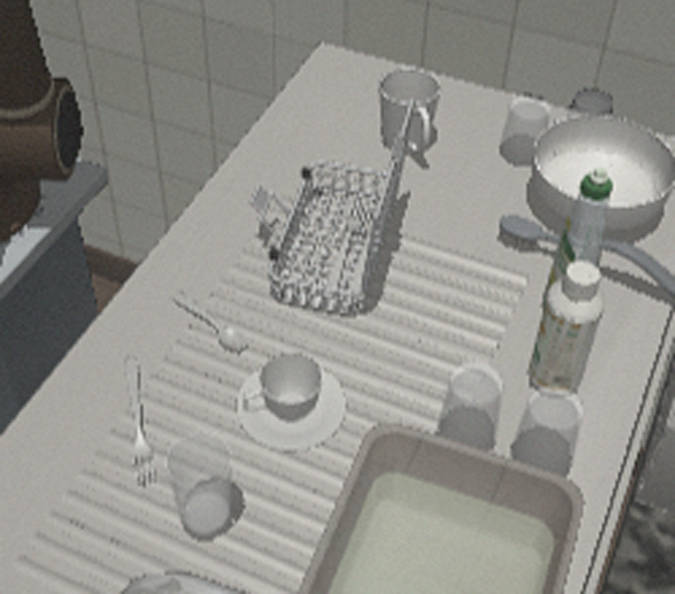

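The pictures show the fork with tines at top pixel (377,205) and handle end at (330,243). The basket is yawed about +0.19 rad, with black buffers near (201,218) and (260,206). The lid is about upright and the lever leans outward.

```bash
cat > b.py <<'E'
from h import *
np.set_printoptions(precision=4,suppress=True)
c=cam('top')
b1=atz(c,201.1,218.1,.06);b2=atz(c,260.4,206,.06);print('buffers',b1,b2,np.linalg.norm(b1-b2))
y=(b1-b2)[:2];y/=np.linalg.norm(y);yaw=np.arctan2(-y[0],y[1]);x=np.array([y[1],-y[0]])
print('yaw',yaw,'origin',(b1+b2)[:2]/2+.063*x)
h=c['z_map'];
# mask points of dark/rim by depth: world pts with z 0.045..0.056 near basket
vv,uu=np.mgrid[140:240,170:290];P=np.array([dep(c,u,v) for u,v in zip(uu.ravel(),vv.ravel())])
m=(P[:,2]>.042)&(P[:,2]<.057);Q=P[m]
r=cv2.minAreaRect(Q[:,:2].astype(np.float32)*1000);print('rim rect',m.sum(),r)
m=(P[:,2]>.1);print('lid pts',P[m].min(0),P[m].max(0))
L=P[m]; 
yb=np.array([-np.sin(yaw),np.cos(yaw)]);xb=np.array([np.cos(yaw),np.sin(yaw)])
print('lid slope x/z',np.polyfit(L[:,2],L[:,:2]@xb,1))
for th in ['fork','spoon']:
    for r in robot.trace(c,th)[:4]:
        v,u=np.nonzero(r['region']); W=np.array([atz(c,a,b,.006)[:2] for a,b in zip(u,v)])
        R=cv2.minAreaRect(W.astype(np.float32)*1000); d=W-W.mean(0);_,_,V=np.linalg.svd(d,full_matrices=False)
        t=d@V[0];print(th,round(r['p'],2),r['bbox'],W.mean(0),'axis',V[0],'mid',W.mean(0)+V[0]*(t.max()+t.min())/2,'len',np.ptp(t))
E
python3 b.py
```

```text
buffers [0.4576 0.2204 0.06  ] [0.4893 0.0522 0.06  ] 0.17115789186900665
yaw 0.18643595275369582 origin [0.5354 0.148 ]
rim rect 442 ((524.4735107421875, 145.9392852783203), (163.61453247070312, 247.9237823486328), 8.748486518859863)
lid pts [0.3131 0.0263 0.1007] [0.6342 0.2789 1.2263]
lid slope x/z [-0.2938  0.6766]
fork 0.76 [199.7, 171.5, 61.9, 16.4] [0.5849 0.1489] axis [ 0.2043 -0.9789] mid [0.5859 0.144 ] len 0.17936232314445724
fork 0.73 [331.5, 204.0, 45.5, 41.8] [ 0.4365 -0.216 ] axis [-0.6101  0.7923] mid [ 0.4379 -0.2178] len 0.18775132178554438
fork 0.58 [198.7, 181.4, 57.7, 14.4] [0.5545 0.1528] axis [ 0.1848 -0.9828] mid [0.5559 0.1455] len 0.1883410286173468
spoon 0.64 [290.6, 202.3, 14.2, 43.5] [ 0.4524 -0.0526] axis [-0.9401  0.3409] mid [ 0.4448 -0.0498] len 0.1409981417201519
```

Call:
{"api": "drive_tool", "payload": {
  "commands": [
    [[0,0,-0.2,-0.49,-1,0.2,1],[0,0,-0.2,-0.49,-1,0.2,1],[0,0,-0.2,-0.49,-1,0.2,1],[0,0,-0.2,-0.49,-1,0.2,1]]
  ],
  "grip_force": 40
}}

```text
clock: 1.85
tcp_pos: [0.2598, -0.418, 0.2263]
tool_rot: [[0.854, -0.52, 0.0], [-0.52, -0.854, -0.0], [0.0, 0.0, -1.0]]
wrist_force: [0.1, 0.1, 0.2]
finger_gap: 0.0852
```

```bash
cat > g.py <<'E'
import sys
from h import *
from scipy.spatial.transform import Rotation as Ro
np.set_printoptions(precision=4,suppress=True)
O=np.array([0.5354,0.148,0]);YB=0.1864
BR=Ro.from_euler('z',YB).as_matrix()
def down(yaw): 
    x=np.array([np.cos(yaw),np.sin(yaw),0]);z=np.array([0,0,-1.]);return np.c_[x,np.cross(z,x),z]
def goal(p,Rt,n=''):
    s=robot.state();R=np.array(s['tool_rot']);sh=R.T@(np.array(p)-s['tcp_pos'])/.08
    rv=Ro.from_matrix(R.T@Rt).as_rotvec()/np.pi
    print(n,'turn',rv,'rows',np.ceil(np.linalg.norm(rv)*180/10.7),'shift',sh)
def st():
    s=robot.state();print('t',s['clock'],'p',np.array(s['tcp_pos']),'b',BR.T@(np.array(s['tcp_pos'])-O),'F',np.array(s['wrist_force']),'gap',s['finger_gap'],'j',np.array(s['joints']))
if __name__=='__main__':
    st(); a=[float(v) for v in sys.argv[1:]]; goal(a[:3],down(a[3]))
E
python3 g.py 0.4345 -0.219 0.17 0.657
```

```text
t 1.85 p [ 0.2598 -0.418   0.2263] b [-0.3757 -0.5051  0.2263] F [0.0648 0.0753 0.1779] gap 0.08517719368905398 j [-1.0147  0.064  -0.143   1.3637 -0.      1.1025]
 turn [ 0.     -0.     -0.3831] rows 7.0 shift [ 0.5734 -3.2599  0.7038]
```

Call:
{"api": "drive_tool", "payload": {
  "commands": [
    [[0,0,-0.383,0.2,-1,0.2,1],[0,0,-0.383,0.2,-1,0.2,1],[0,0,-0.383,0.2,-1,0.2,1],[0,0,-0.383,0.2,-1,0.2,1],[0,0,-0.383,0.2,-1,0.2,1],[0,0,-0.383,0.2,-1,0.2,1],[0,0,-0.383,0.2,-1,0.2,1],[0,0,-0.383,0.2,-1,0.2,1]]
  ]
}}

```text
clock: 2.85
tcp_pos: [0.3149, -0.3586, 0.2103]
tool_rot: [[0.795, 0.607, 0.0], [0.607, -0.795, -0.0], [-0.0, 0.0, -1.0]]
wrist_force: [0.3, -1.0, -0.1]
finger_gap: 0.0853
```

```bash
python3 g.py 0.4345 -0.219 0.17 0.657
```

```text
t 2.85 p [ 0.3149 -0.3586  0.2103] b [-0.3105 -0.457   0.2103] F [ 0.3417 -1.0194 -0.0802] gap 0.08525939800707619 j [-0.8502  0.0376 -0.206   1.3272 -0.      0.069 ]
 turn [ 0.      0.     -0.0017] rows 1.0 shift [ 2.2468 -0.4813  0.5039]
```

Call:
{"api": "drive_tool", "payload": {
  "commands": [
    [[0,0,0,0.9,-0.2,0.2,1],[0,0,0,1,-0.24,0.25,1],[0,0,0,1,-0.24,0.25,1]]
  ]
}}

```text
clock: 3.22
tcp_pos: [0.3672, -0.2937, 0.1898]
tool_rot: [[0.794, 0.608, -0.001], [0.608, -0.794, 0.001], [-0.0, -0.001, -1.0]]
wrist_force: [1.0, -0.4, -0.6]
finger_gap: 0.0857
```

Call:
{"api": "drive_tool", "payload": {
  "commands": [
    [[0,0,0,0.7,-0.2,0.2,1],[0,0,0,1,-0.24,0.25,1],[0,0,0,1,-0.24,0.25,1]]
  ]
}}

```text
clock: 3.6
tcp_pos: [0.4191, -0.2308, 0.1702]
tool_rot: [[0.794, 0.608, -0.0], [0.608, -0.794, -0.0], [-0.0, -0.0, -1.0]]
wrist_force: [-0.6, 0.1, -0.1]
finger_gap: 0.0855
```

```bash
cat > w.py <<'E'
from g import *
st(); c=cam('wrist');cv2.imwrite('pics/w1.png',c['frame'])
for r in robot.trace(c,'fork')[:2]:
    v,u=np.nonzero(r['region']); W=np.array([atz(c,a,b,.008)[:2] for a,b in zip(u,v)])
    d=W-W.mean(0);_,_,V=np.linalg.svd(d,full_matrices=False);V=V[0]*np.sign(V[0][0]);t=d@V
    print(round(r['p'],2),r['bbox'],'axis',V,np.arctan2(V[1],V[0]),'mid',W.mean(0)+V*(t.max()+t.min())/2,'len',np.ptp(t))
    k=abs(t-(t.max()+t.min())/2)<.02;print('handle mid',W[k].mean(0))
print([(r['p'],r['at'],atz(c,*r['at'],.0)) for r in robot.landmark_of(c,'fork')[:2]])
goal([.4345,-.219,.015],down(.657))
E
python3 w.py
```

```text
t 3.6 p [ 0.4191 -0.2308  0.1702] b [-0.1845 -0.3506  0.1702] F [-0.5855  0.1323 -0.1176] gap 0.08554684919282028 j [-0.5031  0.0485 -0.2825  1.24   -0.0003  0.4141]
0.94 [262.7, 96.6, 22.5, 168.9] axis [ 0.6167 -0.7872] -0.9063066449783252 mid [ 0.4386 -0.2202] len 0.1939330782074431
handle mid [ 0.4367 -0.2183]
[(0.73, [271.2, 186.4], array([ 0.4373, -0.2226,  0.    ]))]
 turn [ 0.0002  0.0001 -0.0019] rows 1.0 shift [ 0.2592 -0.0072  1.9465]
```

View pics/w1.png

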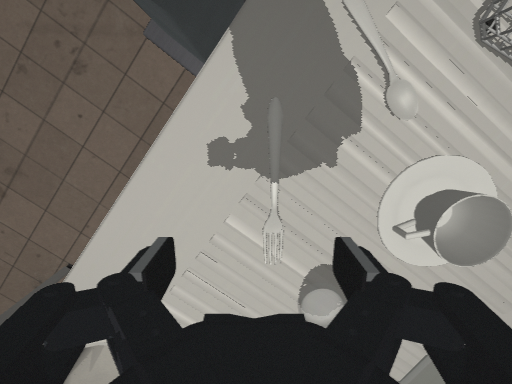

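Call:
{"api": "drive_tool", "payload": {
  "commands": [
    [[0,0,-0.004,0.27,0.04,0.6,0.5],[0,0,-0.004,0.27,0.04,1,0.5],[0,0,-0.004,0.27,0.04,1,0.5]]
  ]
}}

```text
clock: 4.12
tcp_pos: [0.4357, -0.2205, 0.0885]
tool_rot: [[0.788, 0.616, -0.004], [0.616, -0.788, 0.002], [-0.002, -0.004, -1.0]]
wrist_force: [0.1, -0.5, 0.5]
finger_gap: 0.0429
```

Call:
{"api": "drive_tool", "payload": {
  "commands": [
    [[0,0,0,0,0,0.5,0.5],[0,0,0,0,0,0.8,0.5],[0,0,0,0,0,0.94,0.4],[0,0,0,0,0,0.94,0],[0,0,0,0,0,0.94,0],[0,0,0,0,0,0.94,0],[0,0,0,0,0,0.94,0],[0,0,0,0,0,0.94,0]]
  ]
}}

```text
clock: 5.12
tcp_pos: [0.4388, -0.221, 0.0163]
tool_rot: [[0.787, 0.617, 0.002], [0.617, -0.787, -0.001], [0.001, 0.002, -1.0]]
wrist_force: [-0.2, -0.8, 5.1]
finger_gap: 0.0066
```

Call:
{"api": "drive_tool", "payload": {
  "commands": [
    [[0,0,0,0,0,0,0],[0,0,0,0,0,-0.5,0],[0,0,0,0,0,-1,0],[0,0,0,0,0,-1,0]]
  ]
}}

```text
clock: 5.62
tcp_pos: [0.4398, -0.2212, 0.0983]
tool_rot: [[0.787, 0.617, 0.005], [0.617, -0.787, -0.002], [0.003, 0.005, -1.0]]
wrist_force: [-0.0, -1.1, -0.4]
finger_gap: 0.0059
```

Call:
{"api": "drive_tool", "payload": {
  "commands": [
    [[0,0,0,0,0,-0.5,0],[0,0,0,0,0,-1,0],[0,0,0,0,0,-1,0]]
  ]
}}

```text
clock: 6.0
tcp_pos: [0.4391, -0.2209, 0.1771]
tool_rot: [[0.787, 0.617, 0.004], [0.617, -0.787, -0.002], [0.002, 0.004, -1.0]]
wrist_force: [0.5, 0.1, -0.5]
finger_gap: 0.0065
```

```bash
cat > w2.py <<'E'
from g import *
st(); c=cam('wrist');cv2.imwrite('pics/w2.png',c['frame'])
goal(O+BR@[-.027,0,.2],down(YB+np.pi))
E
python3 w2.py
```

```text
t 6.0 p [ 0.4391 -0.2209  0.1771] b [-0.163  -0.3447  0.1771] F [ 0.474   0.0617 -0.5002] gap 0.006481460511691408 j [-0.4662  0.0675 -0.247   1.2521  0.0002  0.4394]
 turn [ 0.0004  0.0004 -0.8476] rows 15.0 shift [ 3.499  -3.0301 -0.3105]
```

View pics/w2.png

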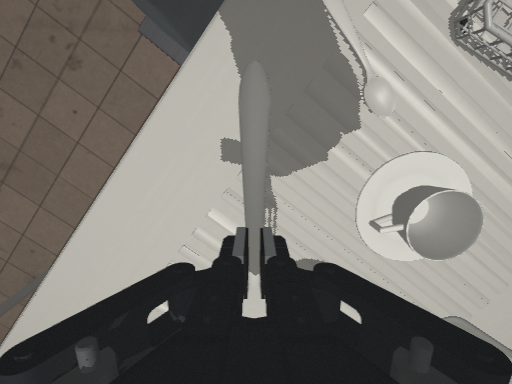

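Call:
{"api": "drive_tool", "payload": {
  "commands": [
    [[0,0,-0.06,0.2,-0.2,-0.2,0],[0,0,-0.12,0.4,-0.35,-0.3,0],[0,0,-0.18,0.6,-0.5,-0.3,0],[0,0,-0.24,0.8,-0.7,-0.3,0],[0,0,-0.3,1,-0.86,-0.3,0],[0,0,-0.36,1,-0.86,-0.3,0],[0,0,-0.42,1,-0.86,-0.3,0],[0,0,-0.48,1,-0.86,-0.3,0]]
  ]
}}

```text
clock: 7.05
tcp_pos: [0.4574, -0.1164, 0.1967]
tool_rot: [[-0.565, 0.825, -0.004], [0.825, 0.565, 0.001], [0.003, -0.002, -1.0]]
wrist_force: [0.5, 0.1, -1.0]
finger_gap: 0.0061
```

Run:
```python
from g import *
st();goal(O+BR@[-.027,0,.2],down(YB+np.pi))
```

```text
t 7.05 p [ 0.4574 -0.1164  0.1967] b [-0.1257 -0.2454  0.1967] F [ 0.5079  0.0693 -1.0094] gap 0.006097315605486601 j [-0.2493  0.0329 -0.2408  1.3008  0.0001 -0.8502]
 turn [-0.0001 -0.0012 -0.368 ] rows 7.0 shift [ 2.3111  2.364  -0.0408]
```

Call:
{"api": "drive_tool", "payload": {
  "commands": [
    [[0,0,-0.06,0.2,0.2,0,0],[0,0,-0.12,0.4,0.4,0,0],[0,0,-0.18,0.6,0.6,0,0],[0,0,-0.24,0.8,0.8,0,0],[0,0,-0.3,1,1,0,0],[0,0,-0.368,1,1,0,0],[0,0,-0.368,1,1,0,0]]
  ]
}}

```text
clock: 7.92
tcp_pos: [0.479, -0.0055, 0.197]
tool_rot: [[-0.984, -0.179, -0.003], [-0.179, 0.984, 0.0], [0.003, 0.001, -1.0]]
wrist_force: [0.1, -0.0, -0.4]
finger_gap: 0.0061
```

Run:
```python
from g import *
st();goal(O+BR@[-.027,0,.2],down(YB+np.pi))
```

```text
t 7.925 p [ 0.479  -0.0055  0.197 ] b [-0.0839 -0.1404  0.197 ] F [ 0.1254 -0.0488 -0.4159] gap 0.0060803254648514665 j [-0.0115  0.0456 -0.2266  1.3019  0.     -1.7622]
 turn [ 0.0002 -0.001  -0.002 ] rows 1.0 shift [-0.7    1.759 -0.038]
```

Call:
{"api": "drive_tool", "payload": {
  "commands": [
    [[0,0,-0.002,-0.3,0.7,0,0],[0,0,-0.002,-0.5,1,0,0],[0,0,-0.002,-0.5,1,0,0]]
  ]
}}

```text
clock: 8.3
tcp_pos: [0.5049, 0.0812, 0.1976]
tool_rot: [[-0.983, -0.185, -0.002], [-0.185, 0.983, -0.0], [0.002, 0.0, -1.0]]
wrist_force: [-0.4, 0.2, -0.4]
finger_gap: 0.0064
```

Call:
{"api": "drive_tool", "payload": {
  "commands": [
    [[0,0,0,-0.2,0.6,0.3,0],[0,0,0,-0.2,0.76,0.6,0],[0,0,0,-0.2,0.76,0.8,0],[0,0,0,-0.2,0.76,0.8,0]]
  ]
}}

```text
clock: 8.8
tcp_pos: [0.5083, 0.1414, 0.1337]
tool_rot: [[-0.983, -0.183, -0.003], [-0.183, 0.983, -0.001], [0.003, -0.001, -1.0]]
wrist_force: [-0.8, -0.5, -0.4]
finger_gap: 0.0061
```

```bash
cat > w3.py <<'E'
from g import *
st(); c=cam('wrist');w=c['frame'];t=cam('top');
cv2.imwrite('pics/w3.png',np.hstack([cv2.resize(w,(400,300)),cv2.resize(t['frame'][130:250,170:330],(400,300))]))
for p in [(-.065,-.12,.05),(-.065,.12,.05),(.065,-.12,.05),(.065,.12,.05)]: print(proj(c,O+BR@np.array(p)),proj(t,O+BR@np.array(p)))
goal(O+BR@[-.027,0,.026],down(YB+np.pi))
E
python3 w3.py
```

```text
t 8.8 p [0.5083 0.1414 0.1337] b [-0.0279 -0.0015  0.1337] F [-0.7767 -0.5285 -0.4388] gap 0.006072209310427248 j [ 0.2716  0.1552 -0.2443  1.1744 -0.0004 -1.4834]
[302.0378  49.8985] [272.4168 204.7843]
[290.7374 323.0089] [189.9266 221.6167]
[124.9346  50.3033] [263.331  161.6246]
[157.4368 323.4877] [182.5323 177.9865]
 turn [-0.0001  0.0001 -0.0007] rows 1.0 shift [0.006  0.017  1.3702]
```

View pics/w3.png

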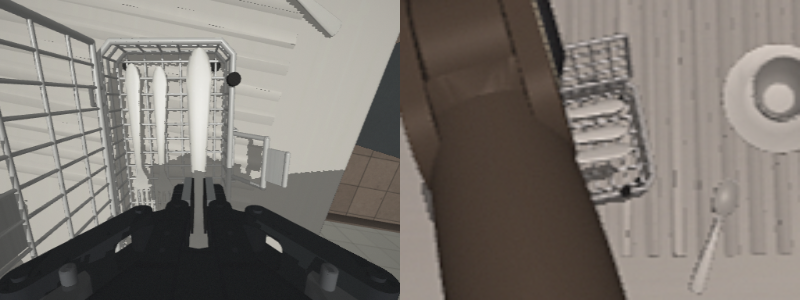

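The fork is above the front row: its handle is at wrist crop (200,60–170) and the basket's right rim is at about column 230. The basket estimate agrees within a few mm.

Call:
{"api": "drive_tool", "payload": {
  "commands": [
    [[0,0,0,0,0.01,0.4,0],[0,0,0,0,0.01,0.7,0],[0,0,0,0,0.01,0.95,0],[0,0,0,0,0.01,1,0]]
  ]
}}

```text
clock: 9.4
tcp_pos: [0.5091, 0.1428, 0.0549]
tool_rot: [[-0.983, -0.184, -0.001], [-0.184, 0.983, -0.0], [0.001, -0.0, -1.0]]
wrist_force: [-0.4, 0.3, -0.3]
finger_gap: 0.0063
```

Call:
{"api": "drive_tool", "payload": {
  "commands": [
    [[0,0,0,0,0,0.15,0],[0,0,0,0,0,0.3,0],[0,0,0,0,0,0.36,0],[0,0,0,0,0,0.37,0]]
  ]
}}

```text
clock: 9.9
tcp_pos: [0.5089, 0.1435, 0.0258]
tool_rot: [[-0.983, -0.185, -0.0], [-0.185, 0.983, -0.0], [0.0, -0.0, -1.0]]
wrist_force: [-3.1, -1.1, 6.6]
finger_gap: 0.0069
```

Contact with the floor is felt, so I release with a small opening, then rise.

Call:
{"api": "drive_tool", "payload": {
  "commands": [
    [[0,0,0,0,0,0,0.25],[0,0,0,0,0,0,0.25],[0,0,0,0,0,0,0.25],[0,0,0,0,0,-0.3,0.25],[0,0,0,0,0,-0.8,0.25],[0,0,0,0,0,-1,0.25],[0,0,0,0,0,-1,0.25]]
  ]
}}

```text
clock: 10.78
tcp_pos: [0.51, 0.1438, 0.1063]
tool_rot: [[-0.983, -0.185, 0.002], [-0.185, 0.983, 0.001], [-0.002, 0.0, -1.0]]
wrist_force: [-0.2, -0.1, -0.4]
finger_gap: 0.0212
```

```bash
cat > w4.py <<'E'
from g import *
st(); c=cam('wrist');cv2.imwrite('pics/w4.png',c['frame'])
for th in ['fork','fork_tines','lid_edge','lever_end','lever_hinge']:
    for r in robot.landmark_of(c,th)[:3]:
        z={'fork':.009,'fork_tines':.014}.get(th)
        P=atz(c,*r['at'],z) if z else dep(c,*r['at']); print(th,round(r['p'],2),r['at'],'basket:',BR.T@(P-O))
# depth-derived lever and lid
v,u=np.mgrid[0:384:2,0:512:2];v=v.ravel();u=u.ravel();Z=c['z_map'][v,u]
P=(np.c_[(u-c['cx'])/c['f'],(v-c['cy'])/c['f'],np.ones(len(u))]*Z[:,None]-c['t'])@c['R'];B=(P-O)@BR
m=(Z>.08)&(B[:,0]<-.075)&(abs(B[:,1])<.05)&(B[:,2]>.02)&(B[:,2]<.13);print('lever',m.sum(),B[m][:, [0,2]][::max(1,m.sum()//12)])
m=(Z>.08)&(B[:,0]>.05)&(B[:,0]<.15)&(B[:,2]>.065)&(abs(B[:,1])<.12);print('lid',m.sum());
if m.sum()>10: print(np.polyfit(B[m,2],B[m,0],1),B[m][:,[0,2]].max(0))
E
python3 w4.py
```

```text
t 10.775 p [0.51   0.1438 0.1063] b [-0.0258  0.0006  0.1063] F [-0.1565 -0.093  -0.4115] gap 0.02116269382433598 j [ 0.2748  0.1681 -0.2905  1.1099 -0.     -1.4819]
fork 0.87 [172.2, 192.2] basket: [ 0.0466 -0.0063  0.009 ]
fork 0.8 [253.1, 200.0] basket: [-0.026   0.0009  0.009 ]
fork 0.61 [205.9, 197.8] basket: [ 0.0166 -0.0011  0.009 ]
fork_tines 0.64 [253.7, 296.2] basket: [-0.0265  0.0981  0.014 ]
lever_end 0.57 [386.4, 230.0] basket: [-0.1124  0.0002  0.0796]
lever 714 [[-0.0756  0.0335]
 [-0.0899  0.0531]
 [-0.1014  0.0633]
 [-0.1078  0.071 ]
 [-0.1032  0.0676]
 [-0.0962  0.0621]
 [-0.1107  0.076 ]
 [-0.1081  0.0715]
 [-0.1029  0.0661]
 [-0.1109  0.0783]
 [-0.1133  0.0795]
 [-0.0888  0.0517]
 [-0.1124  0.0783]]
lid 2467
[0.0647 0.0623] [0.074  0.1544]
```

View pics/w4.png

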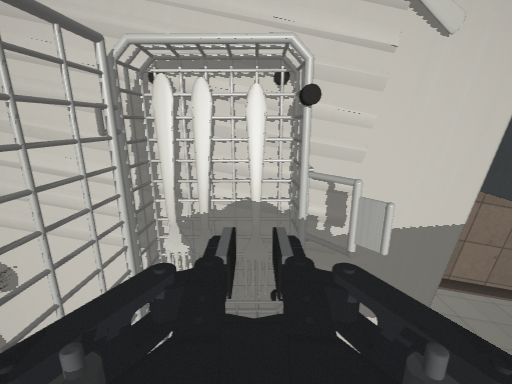

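Fork placed at basket (-26, +1) mm, tines +y (handle at column 256, forks a/b at 203/165). The lever is at about 1.03 rad and the lid about 1.63. Next I go over the lid, beside the tongue, to push it down from behind.

Call:
{"api": "drive_tool", "payload": {
  "commands": [
    [[0,0,0,0,0,-0.5,0.25],[0,0,0,0,-0.3,-1,0],[0,0,0,0,-0.52,-1,0]]
  ]
}}

```text
clock: 11.45
tcp_pos: [0.5185, 0.1024, 0.1882]
tool_rot: [[-0.983, -0.185, 0.005], [-0.185, 0.983, 0.001], [-0.005, -0.0, -1.0]]
wrist_force: [0.1, 0.4, -0.0]
finger_gap: 0.0001
```

Call:
{"api": "drive_tool", "payload": {
  "commands": [
    [[0,0,0,0,0,-0.5,0],[0,0,0,0,0,-0.8,0],[0,0,0,-0.5,0,-0.8,0],[0,0,0,-1,0,-0.8,0],[0,0,0,-1,0,-0.8,0]]
  ]
}}

```text
clock: 12.08
tcp_pos: [0.597, 0.1175, 0.2462]
tool_rot: [[-0.983, -0.185, -0.004], [-0.185, 0.983, -0.001], [0.004, -0.0, -1.0]]
wrist_force: [-0.3, -0.1, -0.7]
finger_gap: -0.0002
```

```bash
cat > w5.py <<'E'
from g import *
st(); c=cam('wrist');t=cam('scene')
cv2.imwrite('pics/w5.png',np.hstack([cv2.resize(c['frame'],(400,300)),cv2.resize(t['frame'][80:230,200:400],(400,300))]))
v,u=np.mgrid[0:384:2,0:512:2];v=v.ravel();u=u.ravel();Z=c['z_map'][v,u]
P=(np.c_[(u-c['cx'])/c['f'],(v-c['cy'])/c['f'],np.ones(len(u))]*Z[:,None]-c['t'])@c['R'];B=(P-O)@BR
for lo,hi in [(.07,.1),(.1,.13),(.13,.16),(.16,.19),(.19,.22)]:
    m=(Z>.06)&(B[:,0]>.04)&(B[:,0]<.12)&(B[:,2]>lo)&(B[:,2]<hi)&(abs(B[:,1])<.12)
    if m.sum()>3: print(lo,m.sum(),np.percentile(B[m,0],[5,50,95]),np.percentile(B[m,1],[2,98]))
goal(O+BR@[.122,-.04,.25],down(YB+np.pi))
E
python3 w5.py
```

```text
t 12.075 p [0.597  0.1175 0.2462] b [ 0.0548 -0.0414  0.2462] F [-0.2823 -0.0859 -0.6533] gap -0.00022673173967471748 j [ 0.1943  0.2911  0.1739  1.4573  0.     -1.5622]
0.07 90 [0.0671 0.0689 0.0707] [-0.1157  0.0118]
0.1 110 [0.0694 0.0713 0.0733] [-0.1157  0.0005]
0.13 108 [0.0711 0.0731 0.0756] [-0.1167 -0.0129]
0.16 78 [0.0726 0.0738 0.0792] [-0.1174 -0.0184]
0.19 314 [0.0738 0.0765 0.082 ] [-0.1155 -0.0069]
 turn [ 0.     -0.001  -0.0002] rows 1.0 shift [-0.8645  0.0173 -0.0317]
```

View pics/w5.png

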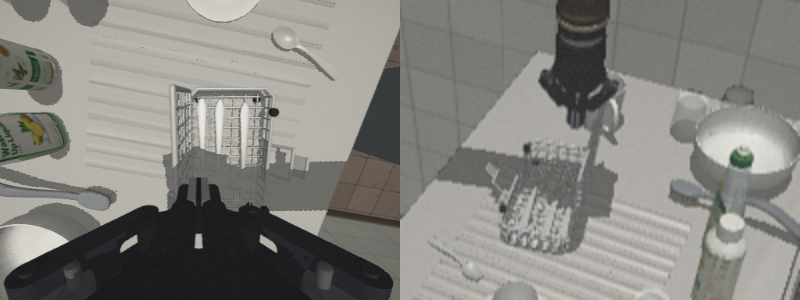

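Call:
{"api": "drive_tool", "payload": {
  "commands": [
    [[0,0,0,-0.5,0,0,0],[0,0,0,-0.86,0,0,0],[0,0,0,-0.86,0,0,0],[0,0,0,-0.86,0,0.4,0],[0,0,0,-0.86,0,0.75,0],[0,0,0,-0.86,0,0.75,0]]
  ]
}}

```text
clock: 12.92
tcp_pos: [0.6604, 0.1296, 0.1877]
tool_rot: [[-0.983, -0.185, -0.005], [-0.185, 0.983, -0.001], [0.005, 0.0, -1.0]]
wrist_force: [-0.1, 0.4, -0.6]
finger_gap: 0.0003
```

```bash
cat > p.py <<'E'
from g import *
st(); s=robot.state();p=BR.T@(np.array(s['tcp_pos'])-O)*1000
for th in [1.57,1.4,1.2,1.0,.8,.6,.4,.3,.2,.1,.05,.02]:
    x=65-115*np.cos(th)+1.5*np.sin(th)+15; z=59+115*np.sin(th)+1.5*np.cos(th)+11
    print(th,'x,z',round(x),round(z),'share from now tx',round(-(x-p[0])/80,2),'tz',round(-(z-p[2])/80,2))
E
python3 p.py
```

```text
t 12.925 p [0.6604 0.1296 0.1877] b [ 0.1195 -0.0412  0.1877] F [-0.07    0.4112 -0.5787] gap 0.00031733221653052455 j [ 0.1938  0.4205  0.2278  1.3828  0.     -1.5629]
1.57 x,z 81 185 share from now tx 0.48 tz 0.03
1.4 x,z 62 184 share from now tx 0.72 tz 0.05
1.2 x,z 40 178 share from now tx 1.0 tz 0.13
1.0 x,z 19 168 share from now tx 1.25 tz 0.25
0.8 x,z 1 154 share from now tx 1.48 tz 0.43
0.6 x,z -14 136 share from now tx 1.67 tz 0.64
0.4 x,z -25 116 share from now tx 1.81 tz 0.89
0.3 x,z -29 105 share from now tx 1.86 tz 1.03
0.2 x,z -32 94 share from now tx 1.9 tz 1.17
0.1 x,z -34 83 share from now tx 1.92 tz 1.31
0.05 x,z -35 77 share from now tx 1.93 tz 1.38
0.02 x,z -35 74 share from now tx 1.93 tz 1.42
```

Call:
{"api": "drive_tool", "payload": {
  "commands": [
    [[0,0,0,0.2,0,0.02,0],[0,0,0,0.4,0,0.03,0],[0,0,0,0.55,0,0.04,0],[0,0,0,0.72,0,0.05,0],[0,0,0,0.86,0,0.09,0],[0,0,0,1,0,0.13,0],[0,0,0,1,0,0.13,0]]
  ]
}}

```text
clock: 13.8
tcp_pos: [0.5835, 0.1152, 0.179]
tool_rot: [[-0.983, -0.185, -0.001], [-0.185, 0.983, -0.0], [0.001, -0.0, -1.0]]
wrist_force: [0.3, 0.4, 0.0]
finger_gap: -0.0
```

```bash
python3 p.py
```

```text
t 13.8 p [0.5835 0.1152 0.179 ] b [ 0.0412 -0.0411  0.179 ] F [0.3207 0.4177 0.0266] gap -9.062415082301939e-06 j [ 0.1949  0.2647 -0.0078  1.2991 -0.     -1.5618]
1.57 x,z 81 185 share from now tx -0.5 tz -0.07
1.4 x,z 62 184 share from now tx -0.26 tz -0.06
1.2 x,z 40 178 share from now tx 0.02 tz 0.02
1.0 x,z 19 168 share from now tx 0.28 tz 0.14
0.8 x,z 1 154 share from now tx 0.5 tz 0.32
0.6 x,z -14 136 share from now tx 0.69 tz 0.54
0.4 x,z -25 116 share from now tx 0.83 tz 0.79
0.3 x,z -29 105 share from now tx 0.88 tz 0.92
0.2 x,z -32 94 share from now tx 0.92 tz 1.06
0.1 x,z -34 83 share from now tx 0.94 tz 1.2
0.05 x,z -35 77 share from now tx 0.95 tz 1.27
0.02 x,z -35 74 share from now tx 0.95 tz 1.32
```

Call:
{"api": "drive_tool", "payload": {
  "commands": [
    [[0,0,0,0.15,0,0.07,0],[0,0,0,0.28,0,0.14,0],[0,0,0,0.39,0,0.23,0],[0,0,0,0.5,0,0.32,0],[0,0,0,0.6,0,0.43,0],[0,0,0,0.69,0,0.54,0],[0,0,0,0.76,0,0.66,0],[0,0,0,0.83,0,0.79,0],[0,0,0,0.88,0,0.92,0],[0,0,0,0.88,0,0.92,0]]
  ]
}}

```text
clock: 15.05
tcp_pos: [0.5144, 0.1022, 0.1044]
tool_rot: [[-0.983, -0.185, -0.002], [-0.185, 0.983, -0.0], [0.002, -0.0, -1.0]]
wrist_force: [1.1, 0.9, -0.5]
finger_gap: -0.0001
```

```bash
cat > w6.py <<'E'
from g import *
import sys
st(); c=cam('wrist');cv2.imwrite('pics/%s.png'%sys.argv[1],c['frame'])
v,u=np.mgrid[0:384:2,0:512:2];v=v.ravel();u=u.ravel();Z=c['z_map'][v,u]
P=(np.c_[(u-c['cx'])/c['f'],(v-c['cy'])/c['f'],np.ones(len(u))]*Z[:,None]-c['t'])@c['R'];B=(P-O)@BR
for lo in np.arange(-.09,.07,.015):
    m=(Z>.06)&(B[:,0]>lo)&(B[:,0]<lo+.015)&(B[:,2]>.055)&(B[:,2]<.2)&(B[:,1]<-.075)&(B[:,1]>-.12)
    if m.sum()>3: print('x',lo+.0075,m.sum(),'z',np.percentile(B[m,2],[10,50,90]))
E
python3 w6.py w6; python3 p.py|tail -4
```

```text
t 15.05 p [0.5144 0.1022 0.1044] b [-0.0291 -0.0411  0.1044] F [ 1.0736  0.9024 -0.4997] gap -8.223842678360682e-05 j [ 0.1961  0.1627 -0.3015  1.1086 -0.     -1.5606]
x -0.0675 10 z [0.06   0.0978 0.0988]
x -0.0525 372 z [0.0955 0.0991 0.1005]
x -0.0375 150 z [0.0907 0.0931 0.0954]
x -0.0225 213 z [0.087  0.0894 0.0907]
x -0.0075 138 z [0.0816 0.0839 0.086 ]
x 0.0075 200 z [0.0776 0.0798 0.0814]
x 0.0225 109 z [0.0728 0.0751 0.0772]
x 0.0375 169 z [0.0688 0.0705 0.0723]
x 0.05250000000000001 97 z [0.0631 0.066  0.0686]
x 0.0675 199 z [0.0605 0.0621 0.0637]
0.2 x,z -32 94 share from now tx 0.05 tz 0.13
0.1 x,z -34 83 share from now tx 0.07 tz 0.28
0.05 x,z -35 77 share from now tx 0.08 tz 0.35
0.02 x,z -35 74 share from now tx 0.08 tz 0.39
```

Call:
{"api": "drive_tool", "payload": {
  "commands": [
    [[0,0,0,0.05,0,0.13,0],[0,0,0,0.07,0,0.28,0],[0,0,0,0.08,0,0.35,0],[0,0,0,0.08,0,0.4,0],[0,0,0,0.08,0,0.4,0]]
  ]
}}

```text
clock: 15.72
tcp_pos: [0.509, 0.1012, 0.0733]
tool_rot: [[-0.983, -0.185, -0.0], [-0.185, 0.983, -0.0], [0.0, 0.0, -1.0]]
wrist_force: [0.1, -0.1, 0.2]
finger_gap: -0.0004
```

```bash
python3 w6.py w7
```

```text
t 15.725 p [0.509  0.1012 0.0733] b [-0.0346 -0.0411  0.0733] F [ 0.0826 -0.0504  0.2482] gap -0.0003983160789743166 j [ 0.1962  0.1703 -0.3639  1.0369  0.     -1.5605]
x -0.0675 251 z [0.062  0.0638 0.0648]
x -0.0525 171 z [0.0581 0.0628 0.0643]
x -0.0375 235 z [0.0616 0.0626 0.064 ]
x -0.0225 141 z [0.0616 0.0628 0.064 ]
x -0.0075 173 z [0.0609 0.0621 0.0637]
x 0.0075 215 z [0.061  0.0621 0.0633]
x 0.0225 156 z [0.0607 0.062  0.0636]
x 0.0375 255 z [0.0604 0.0615 0.0629]
x 0.05250000000000001 158 z [0.0603 0.0615 0.063 ]
x 0.0675 322 z [0.0598 0.0619 0.0633]
```

View pics/w7.png

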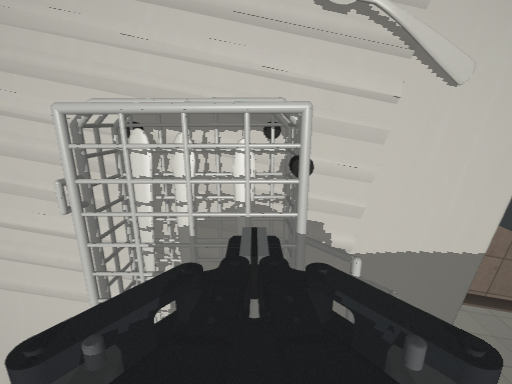

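The lid lies level (about 0.02 rad) on the buffers. Next I rise and go round to the front of the lever.

Call:
{"api": "drive_tool", "payload": {
  "commands": [
    [[0,0,0,0,0,-0.5,0],[0,0,0,0,0.2,-0.95,0],[0,0,0,0.5,0.51,-0.95,0],[0,0,0,1,0.51,-0.95,0],[0,0,0,1,0.51,-0.95,0]]
  ]
}}

```text
clock: 16.4
tcp_pos: [0.421, 0.1264, 0.1501]
tool_rot: [[-0.983, -0.186, 0.0], [-0.186, 0.983, 0.0], [-0.0, 0.0, -1.0]]
wrist_force: [0.9, 0.5, -1.1]
finger_gap: -0.0003
```

Call:
{"api": "drive_tool", "payload": {
  "commands": [
    [[0,0,0,0.5,0,0,0],[0,0,0,0.5,0,0,0],[0,0,0,0.5,0,0.4,0],[0,0,0,0.5,0,0.85,0],[0,0,0,0.5,0,0.85,0]]
  ]
}}

```text
clock: 17.02
tcp_pos: [0.383, 0.1187, 0.0797]
tool_rot: [[-0.983, -0.185, -0.004], [-0.185, 0.983, -0.001], [0.004, -0.001, -1.0]]
wrist_force: [0.2, -0.6, -0.4]
finger_gap: -0.0001
```

```bash
cat > w8.py <<'E'
from g import *
st(); c=cam('wrist');t=cam('scene')
cv2.imwrite('pics/w8.png',np.hstack([cv2.resize(c['frame'],(400,300)),cv2.resize(t['frame'][100:220,180:340],(400,300),interpolation=cv2.INTER_CUBIC)]))
v,u=np.mgrid[0:384:2,0:512:2];v=v.ravel();u=u.ravel();Z=c['z_map'][v,u]
P=(np.c_[(u-c['cx'])/c['f'],(v-c['cy'])/c['f'],np.ones(len(u))]*Z[:,None]-c['t'])@c['R'];B=(P-O)@BR
for lo in np.arange(-.13,.07,.015):
    m=(Z>.06)&(B[:,0]>lo)&(B[:,0]<lo+.015)&(B[:,2]>.03)&(B[:,2]<.12)&(abs(B[:,1])<.12)
    if m.sum()>3: print('x',lo+.0075,m.sum(),'z',np.percentile(B[m,2],[10,50,90]),'y',np.percentile(B[m,1],[2,98]))
E
python3 w8.py
```

```text
t 17.025 p [0.383  0.1187 0.0797] b [-0.1552 -0.0005  0.0797] F [ 0.1772 -0.6396 -0.3644] gap -9.220627137341533e-05 j [ 0.3007 -0.0495 -0.585   1.0392 -0.0001 -1.4557]
x -0.1225 59 z [0.0772 0.079  0.1192] y [-0.0167  0.0074]
x -0.10750000000000001 235 z [0.0622 0.0713 0.0796] y [-0.0256  0.0162]
x -0.0925 146 z [0.049  0.0611 0.0623] y [-0.0287  0.0272]
x -0.07750000000000001 519 z [0.0584 0.064  0.0683] y [-0.0284  0.0261]
x -0.0625 1870 z [0.0457 0.0625 0.065 ] y [-0.1157  0.0395]
x -0.04750000000000001 666 z [0.0617 0.0638 0.0648] y [-0.1178  0.0392]
x -0.03250000000000001 852 z [0.0608 0.0623 0.0642] y [-0.1181  0.0541]
x -0.01750000000000001 203 z [0.0605 0.0618 0.0627] y [-0.1186  0.059 ]
x -0.002500000000000009 252 z [0.0602 0.0616 0.0626] y [-0.0191  0.0735]
x 0.012500000000000004 42 z [0.0597 0.061  0.0619] y [0.0357 0.0793]
x 0.02749999999999999 18 z [0.0589 0.0603 0.0609] y [0.0787 0.1163]
x 0.042499999999999975 13 z [0.0469 0.0489 0.0505] y [0.1173 0.1196]
x 0.05749999999999999 12 z [0.0304 0.0328 0.0367] y [0.1159 0.1197]
```

View pics/w8.png

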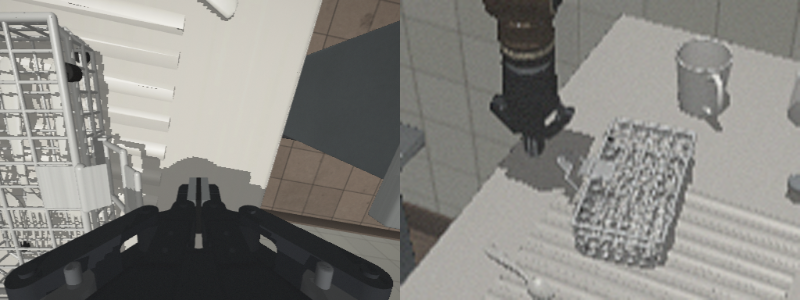

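Call:
{"api": "drive_tool", "payload": {
  "commands": [
    [[0,0,0,-0.2,0,0,0],[0,0,0,-0.4,0,0,0],[0,0,0,-0.55,0,-0.04,0],[0,0,0,-0.7,0,-0.07,0],[0,0,0,-0.82,0,-0.1,0],[0,0,0,-0.9,0,-0.1,0],[0,0,0,-0.9,0,-0.1,0]]
  ]
}}

```text
clock: 18.0
tcp_pos: [0.456, 0.1328, 0.0901]
tool_rot: [[-0.983, -0.185, 0.002], [-0.185, 0.983, 0.0], [-0.002, 0.0, -1.0]]
wrist_force: [0.0, 0.2, -0.4]
finger_gap: 0.0
```

Call:
{"api": "drive_tool", "payload": {
  "commands": [
    [[0,0,0,-0.08,0,0,0],[0,0,0,-0.16,0,0,0],[0,0,0,-0.22,0,0,0],[0,0,0,-0.27,0,0,0],[0,0,0,-0.27,0,0,0]]
  ]
}}

```text
clock: 18.62
tcp_pos: [0.4758, 0.1365, 0.0894]
tool_rot: [[-0.983, -0.185, -0.0], [-0.185, 0.983, -0.0], [0.0, -0.0, -1.0]]
wrist_force: [-0.5, -0.9, 0.4]
finger_gap: -0.0
```

```bash
cat > w9.py <<'E'
from g import *
st(); c=cam('wrist');cv2.imwrite('pics/w9.png',c['frame'])
v,u=np.mgrid[0:384:2,0:512:2];v=v.ravel();u=u.ravel();Z=c['z_map'][v,u]
P=(np.c_[(u-c['cx'])/c['f'],(v-c['cy'])/c['f'],np.ones(len(u))]*Z[:,None]-c['t'])@c['R'];B=(P-O)@BR
for lo in np.arange(.02,.1,.006):
    m=(Z>.06)&(B[:,0]>-.12)&(B[:,0]<-.03)&(B[:,2]>lo)&(B[:,2]<lo+.006)&(B[:,1]<-.011)&(B[:,1]>-.028)
    if m.sum()>3: print('z',lo+.003,m.sum(),'x',np.percentile(B[m,0],[10,50,90]))
for lo in np.arange(-.07,.07,.02):
    m=(Z>.06)&(B[:,0]>lo)&(B[:,0]<lo+.02)&(B[:,2]>.055)&(B[:,2]<.07)&(B[:,1]<-.05)
    if m.sum()>3: print('lid x',lo+.01,m.sum(),'z',np.percentile(B[m,2],[50,90]))
E
python3 w9.py
```

```text
t 18.625 p [0.4758 0.1365 0.0894] b [-0.0607 -0.0003  0.0894] F [-0.4559 -0.8692  0.3953] gap -1.6618060511915312e-05 j [ 0.2793  0.1163 -0.3901  1.0645 -0.     -1.4774]
z 0.023 23 x [-0.0713 -0.0683 -0.0307]
z 0.029 12 x [-0.0711 -0.0697 -0.0695]
z 0.05900000000000001 90 x [-0.0826 -0.0507 -0.0318]
z 0.06500000000000002 206 x [-0.0732 -0.0596 -0.0369]
z 0.07100000000000002 60 x [-0.0683 -0.0549 -0.0525]
z 0.07700000000000003 17 x [-0.0527 -0.0518 -0.0507]
z 0.08300000000000002 23 x [-0.063  -0.0507 -0.0489]
z 0.08900000000000002 45 x [-0.0643 -0.0482 -0.0451]
z 0.09500000000000003 22 x [-0.0663 -0.0606 -0.0561]
z 0.10100000000000003 31 x [-0.0671 -0.0621 -0.0572]
lid x -0.060000000000000005 500 z [0.0626 0.0638]
lid x -0.04 391 z [0.0617 0.0631]
lid x -0.019999999999999997 236 z [0.0617 0.0632]
lid x 5.204170427930421e-18 412 z [0.0614 0.0629]
lid x 0.02000000000000001 258 z [0.0613 0.0629]
lid x 0.040000000000000015 411 z [0.0611 0.0627]
lid x 0.06000000000000002 647 z [0.0619 0.0635]
lid x 0.08 34 z [0.0662 0.0671]
```

Call:
{"api": "drive_tool", "payload": {
  "commands": [
    [[0,0,0,-0.08,0,0,0],[0,0,0,-0.1,0,0,0],[0,0,0,-0.1,0,0,0]]
  ]
}}

```text
clock: 19.05
tcp_pos: [0.4803, 0.1373, 0.089]
tool_rot: [[-0.983, -0.185, -0.006], [-0.185, 0.983, -0.001], [0.006, 0.0, -1.0]]
wrist_force: [-13.1, -2.8, 6.3]
finger_gap: -0.0001
```

Call:
{"api": "drive_tool", "payload": {
  "commands": [
    [[0,0,0,0.3,0,0,0],[0,0,0,0.6,0,-0.3,0],[0,0,0,1,0,-0.8,0],[0,0,0,1,0,-0.8,0]]
  ]
}}

```text
clock: 19.55
tcp_pos: [0.4058, 0.1235, 0.1569]
tool_rot: [[-0.983, -0.185, 0.007], [-0.185, 0.983, 0.002], [-0.007, 0.001, -1.0]]
wrist_force: [-0.1, -0.4, -0.2]
finger_gap: -0.0001
```

```bash
sed -i 's/B\[:,1\]<-.011)&(B\[:,1\]>-.028/B[:,1]<.017)\&(B[:,1]>-.017/' w9.py; python3 w9.py
python3 - <<'E'
from g import *
t=cam('top');s=cam('scene');w=cv2.imread('pics/w9.png')
cv2.imwrite('pics/f.png',np.hstack([cv2.resize(w,(400,300)),cv2.resize(s['frame'][100:220,180:340],(400,300),interpolation=cv2.INTER_CUBIC)]))
for n in ['spoon','tall_glass','mug','fork']:
    for c in (t,s): print(n,[(round(r['p'],2),np.round(r['at'],1)) for r in robot.landmark_of(c,n)[:3]])
E
```

```text
t 19.55 p [0.4058 0.1235 0.1569] b [-0.1319 -0.0001  0.1569] F [-0.1168 -0.383  -0.2468] gap -6.382608007135311e-05 j [ 0.2955 -0.0553 -0.4154  1.2039 -0.0001 -1.4615]
z 0.023 12 x [-0.0713 -0.0678 -0.0349]
z 0.029 5 x [-0.0697 -0.0664 -0.0664]
z 0.05900000000000001 113 x [-0.0838 -0.0799 -0.0572]
z 0.06500000000000002 243 x [-0.0755 -0.0664 -0.0548]
z 0.07100000000000002 76 x [-0.0685 -0.0525 -0.051 ]
z 0.07700000000000003 58 x [-0.0505 -0.0494 -0.0482]
z 0.08300000000000002 57 x [-0.0479 -0.0469 -0.046 ]
z 0.08900000000000002 72 x [-0.046  -0.0444 -0.0422]
lid x -0.060000000000000005 244 z [0.0618 0.0632]
lid x -0.04 188 z [0.061  0.0627]
lid x -0.019999999999999997 107 z [0.0614 0.0627]
lid x 5.204170427930421e-18 180 z [0.0611 0.0624]
lid x 0.02000000000000001 123 z [0.0613 0.0628]
lid x 0.040000000000000015 202 z [0.061  0.0625]
lid x 0.06000000000000002 304 z [0.0618 0.0636]
lid x 0.08 19 z [0.0662 0.0673]
spoon [(0.69, array([297.1, 223.7]))]
spoon [(0.68, array([226.5, 208.5]))]
tall_glass [(0.62, array([381.2, 180.1]))]
tall_glass [(0.77, array([223.9, 280.1]))]
mug [(0.74, array([144. , 191.6]))]
mug [(0.73, array([299.8, 145.5]))]
fork [(0.61, array([227.3, 179.1]))]
fork [(0.68, array([277.6, 180.9])), (0.52, array([264. , 176.3])), (0.49, array([288.3, 181.3]))]
```

View pics/f.png

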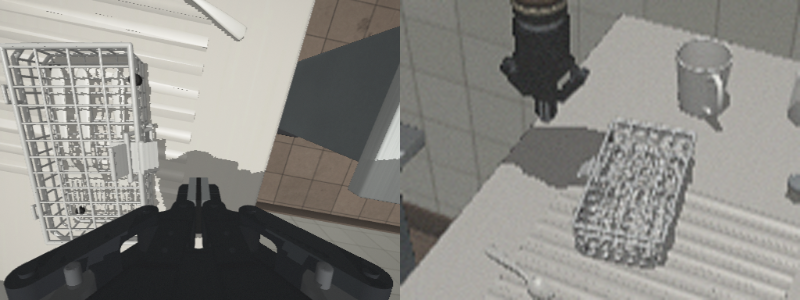

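The thumb plate leans inward over the lid with its end at basket (-44, 90) mm, so the lever is at about 0. The lid is level, and the hard stop was felt at 13 N. I'm handing in.

```bash
python3 -c "
from station import robot
print(robot.close_job())"
```

```text
the job is handed in; nothing more can be done
None
```

The job is done and handed in at about 20 s of robot time; no verdict was reported. The loose fork is in the front row, the lid is down and the latch lever is home over its tongue.

What the last checks showed:
- **Fork:** seen after release at basket (-26, +1) mm, tines towards +y. It was not measured again after the lid closed, because the lid covers it. The networks still found forks in the closed basket.
- **Forks a and b:** both lay in their rows at that same look. They were visible through the lid just before latching, but were not measured separately at the end.
- **Lid:** level within about 0.02 rad by the depth readings.
- **Lever:** the thumb plate's end is at basket x -44, z 90 mm, which puts the joint at about 0 rad. A hard stop of about 13 N was felt when pressing it home.
- **Surroundings:** the spoon, tall glass and mug were found within about 3 pixels of their start in the top view and 4 in the scene view (roughly 10 mm), close to the networks' own scatter.
- **Gripper:** it stands clear, with almost no force on the wrist.

No check failed or disagreed.

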